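Leak check on a shielded test box

TASK

The green module already lies in the shielded test box. First swing the box's lid fully shut; then take the loop probe (blue handle, small yellow loop at its tip), draw it out of its sloping holder, turn it level so that the loop lies flat, and finish while still holding it there, still and gripped, with the loop about a hand's breadth above the middle of the shut lid. The probe must never touch the box or its lid, and everything else, such as the other probe, the module and the things on the bench, stays where it is.

Things in the scene. Friction and masses are not known exactly. Their poses are not given: they have to be found in the camera images.
- test_box: Fixed open aluminium box, 150 (x) x 180 (y) x 60 mm high, walls 5 mm, standing on the bench with its lid hinged along the top of its +x wall. Origin: centre of its underside; z up, x towards the hinge.
- lid (a joint): Lid angle in rad: 0 fully shut (flat, at a stop), growing as it opens upward. Starts 0.75 to 1.25 open; a friction hinge (0.25 N m) keeps it where it is left, so push it all the way down, about 3 N at the free edge. Grey plate, blue outer panel, 150 mm from hinge to free edge, 180 wide, 6 thick, 0.2 kg; a blue tab 60 mm wide, 6 thick, sticks out 16 mm from the middle of the free edge.
- lid_hinge (a point): Middle of the hinge line, 60.5 mm above the bench, at the lid's inner (under) face; 75 mm along the box's x axis from the box's centre. The axis lies along the box's y. The lid's own frame: x from free edge to hinge, z out of its outer face, 6 mm from the inner face to the outer face.
- lid_edge (a point): Middle of the lid's free edge, on its outer (upper when shut) face; it moves with the lid. Axes as lid_hinge.
- lid_spot (a point): Fixed point on the box: the centre of the lid's upper face when the lid is shut, 66.5 mm above the bench.
- holder: Fixed holder, black base 150 x 190 mm. Two grey square pockets, 55 mm either side (y) of its middle, slope down along its +x axis, 0.7 rad below level; inside 31 mm wide, 25 high, 105 deep, outside 37 wide; mouth centres at x = -35 mm, 118 mm up. One holds the loop probe, the other the ball probe; which is which varies. Origin: centre of its underside, z up.
- loop_probe: Loose, 0.08 to 0.17 kg, 180 mm long: blue handle 140 mm long, 28 wide (y), 22 thick (z), yellow band near the butt; then brass neck and yellow loop, 28 mm across, 5 thick, in the xy plane. It starts tip down in a pocket, 75 mm of handle standing out; drawn back 110 mm along its own axis it is free (hardly any resistance). Origin as loop_probe_grip; x towards the loop, z the upper side.
- loop_probe_grip (a point): Centre of the handle's section, 40 mm from the butt, in the middle of the length that stands out of the holder; axes as loop_probe. Grasp across the 28 mm width.
- loop (a point): Centre of the yellow loop, 126 mm from loop_probe_grip along the probe's x axis.
- ball_probe_grip (a point): The other probe, black handle of the same size with a red band and a red ball tip, in the other pocket; the same point on it. Leave it.
- module_center (a point): The green circuit module inside the box, 90 x 65 x 16 mm, its centre. Leave it.
- mouse: Black computer mouse, about 105 x 60 x 33 mm. Origin: centre of its underside. Leave it.
- marker: White marker pen with black cap, 133 x 15 mm, lying. Leave it.
- attenuator: Grey box with two black knobs, 70 x 110 x 45 mm. Origin: centre of its underside. Leave it.
- detector: Black cylindrical detector lying on a foot, 142 x 44 x 46 mm. Origin: centre of its underside. Leave it.
- coupler: Steel block with two brass connectors, 78 x 30 x 22 mm. Origin: centre of its underside. Leave it.
Things that resemble listed ones, but are neither listed nor needed, are in the scene too. There is more than one size of the test_box; the job needs the larger.

How it is judged:
On the way, in this order (a step that is already met when the one before it is completed fails the run):
1. the lid is fully shut (under 0.03 rad) with the loop probe still in its holder (value of joint lid below 0.03 rad and height (world z) of loop below 0.09 m), for 0.2 s.
2. the loop probe is drawn out of the holder, held by the fingers, loop above 0.12 m (height (world z) of loop above 0.12 m and contact force between the fingers and loop_probe above 1 N and contact force between loop_probe and holder below 0.1 N), for 0.2 s.
At the end, for the whole second after the job is handed in: The lid is shut (under 0.03 rad); the loop probe is held still by the fingers alone, its loop flat within 0.2 rad, the loop's centre within 40 mm horizontally of the middle of the lid and 40 to 160 mm above it; nothing else has moved by more than 25 mm (value of joint lid below 0.03 rad and contact force between the fingers and loop_probe above 1 N and horizontal distance between loop and lid_spot below 0.04 m and height (world z) of loop between 0.1065 and 0.2265 m and (angle between loop's own z axis and vertical below 0.2 rad or angle between loop's own z axis and vertical above 2.9416 rad) and linear speed of loop_probe below 0.03 m/s and contact force between loop_probe and holder below 0.1 N and contact force between loop_probe and test_box below 0.1 N and distance of each of module_center, ball_probe_grip, mouse, marker, attenuator, detector, coupler from where it was at the start of the episode below 0.025 m); the arm keeps its last pose, push and grip.
It fails at once if the probe touches the box or its lid (contact force between loop_probe and test_box above 1 N).
It fails at once if another thing is moved by more than 40 mm (distance of any of module_center, ball_probe_grip, mouse, marker, attenuator, detector, coupler from where it was at the start of the episode above 0.04 m).
It also fails if it takes over 51 s, if anything falls off the work surface, if the arm or the gripper's body presses on something with over 40 N, if the wrist force passes 120 N, or if a joint passes its speed limit or range.

ROBOT

A 6-joint arm with a two-finger parallel gripper is mounted at the origin on the work surface. World frame = base frame: x ahead of the robot, y to its left, z up, the work surface at z = 0. Lengths are in m, angles in rad, forces in N, time in s.
With the tool pointing down it reaches from about 0.375 to 0.975 m from the base axis. Payload 3.8 kg.
Tool frame: the origin (TCP) lies on the centre line of the jaws, within the pads' length; the fingertips stand 17 mm ahead of it and the grasp point (between the pads) lies 2 mm behind it (bot.tip_extent is the distance from the TCP to the fingertips, in m); z points along the fingers, y is the line along which they close (so a half turn about z gives the same grasp; the last joint's range is limited). The gripper opens to 85 mm and grips with 20 to 120 N. Pads are 22 mm wide; open, the fingers measure 114 mm over their backs; the gripper's body (76 mm by 85 mm) begins 54 mm behind the grasp point. The pads swing forward as they close: fully open they stand 13 mm farther back than shut.
Start: joints at [-1.324, 0.264, 1.604, -0, 1.274, -0.037], TCP at [0.189, -0.648, 0.248] pointing down, gripper open.
Joint ranges: [-2.63, 2.63], [-0.94, 2.18], [0.31, 2.57], [-1.31, 4.45], [0, 2.66], [-2.55, 2.55]. Speed limits (rad/s): [2.57, 2.57, 3.14, 3.14, 3.14, 3.14].

INTERFACE

Orientations are given as a rotation vector (axis times angle).
In Python, from workcell import readout, read_camera, finish_job, bot gives the robot as it stands.
- The arm moves only by the tool jog_arm, never from a script. Its argument "deltas" is one flat list of numbers, 7 for each row, row after row: the shift along the tool's x, y, z in m, then the turn, a rotation vector about the tool's x, y, z in degrees, then the gripper command: -1 is shut, 1 is fully open, values between are in proportion. A call has 1 to 8 rows; each row is the pose to reach, as a shift and turn from the pose commanded when the call began, along the tool's axes at that moment; what a row does not reach only later rows make up. A row lasts 1/10 s, in which the tool goes at most 50 mm and 8.59 degrees, less where a joint would pass 70% of its speed; a pose out of reach is approached as far as the arm can. A call with a gripper value outside its range is refused whole. The fingers move at their own pace and stop on an object; "squeeze" is the grip in N (left out, the last holds). Time passes only in rows, so rows that repeat a pose let the fingers close. It gives the time, the measured TCP pose, the force, the opening and the grip force at its end, in the units of the state.
- readout.read_state(): the state, without advancing time (a new reading comes with each control period).
- read_camera(name): name is "scene" or "top" or "wrist"; returns a dict with "color" (384x512x3 uint8, blue, green, red), "fx", "fy", "cx", "cy" (pixels), "origin" and "attitude" of the camera in the world. Camera axes: x right, y down, z forward; pixel columns grow to the right and rows downward; lengths in m; the calibration is good to about 2 mm. The wrist camera is an equidistant fisheye: a pixel r from the principal point sees the ray r / f radians off the axis. A picture is of the moment at which its call begins. There is no depth.
- finish_job(): hands the job in; it is judged then, once.
The state is a dict: "time": time; "q": joint angles; "joint_vel": joint speeds; "joint_torque": joint torques, N m; "tool_pos": TCP position; "tcp_rot": TCP orientation; "wrist_force": force on the tool from outside, world axes, zero at the start; "torque": the same for the moment, N m; "width": opening from 0.0 (shut) to 1.0 (fully open); "grip_force": force on a finger pad.
Only numpy, scipy, OpenCV 4.12 (cv2) and the standard library are available. Lean on these libraries where they do the work, as an engineer would, in place of code of your own. Each camera call takes 0.05 s, during which the arm holds its last target. There are 200 camera calls.

## Working session

There is one attempt and no reset: what is moved stays moved. The work goes in short steps, Python scripts to look and compute and a tool call to move; the robot and the scene stay as the last step left them, time stands still between calls to the robot, and variables do not carry over. Pictures are saved under pics/ and viewed, at most 10 in all, crops included, and the job is handed in when it is done.

Besides the shell and the picture viewer there is one more tool, called as name(argument=value, ...) on one line, values as JSON. jog_arm: Moves the arm, as the interface text tells. Its arguments: {"type":"object","properties":{"deltas":{"type":"array"},"squeeze":{"type":"number"}},"required":["deltas"]}

```bash
mkdir -p pics; ls; cat > h.py <<'E'
import sys; sys.path.insert(0,'.')
import numpy as np, cv2, pickle
from scipy.spatial.transform import Rotation as R
from workcell import readout, read_camera, finish_job, bot
E
python3 - <<'E'
from h import *
ims={}
for n in ("scene","top"):
    d=read_camera(n); ims[n]=d
    print(n,d["fx"],d["fy"],d["cx"],d["cy"],d["origin"],d["attitude"])
    cv2.imwrite(f"pics/{n}0.png",cv2.resize(d["color"],(800,600),interpolation=cv2.INTER_CUBIC))
pickle.dump(ims,open("ims0.pkl","wb"))
print(readout.read_state())
E
```

```text
pics
scene 369.9087454444884 369.9087454444884 257.64880838245 190.00589885714734 [1.33943727 0.34440116 0.99383394] [-1.42566578 -2.21404326  0.83384705]
top 379.130967418056 379.130967418056 255.17573719126676 195.77954237063855 [ 0.38011468 -0.00185011  1.29403759] [-2.12850646  2.12312243 -0.17769855]
{'time': 0.1, 'q': array([-1.32393273e+00,  2.64702825e-01,  1.60526704e+00, -4.19192236e-06,
        1.27370218e+00, -3.68986598e-02]), 'joint_vel': array([ 1.39309594e-03,  5.79351304e-04, -2.73187222e-03,  3.40989920e-04,
       -8.56276005e-06,  6.81286573e-04]), 'joint_torque': array([-6.43632266e-04, -5.16709578e+01, -3.68588483e+01, -8.93168180e-05,
        6.27794201e-03, -3.37142205e-05]), 'tool_pos': array([ 0.18882065, -0.64738549,  0.24705365]), 'tcp_rot': array([-3.10797809e+00, -4.43948319e-01,  3.48304958e-04]), 'wrist_force': array([-0.11405572,  0.22159991, -0.15226186]), 'torque': array([0.00635635, 0.01237412, 0.01629542]), 'grip_force': 0.0, 'width': 0.9976303671444039}
```

View pics/scene0.png

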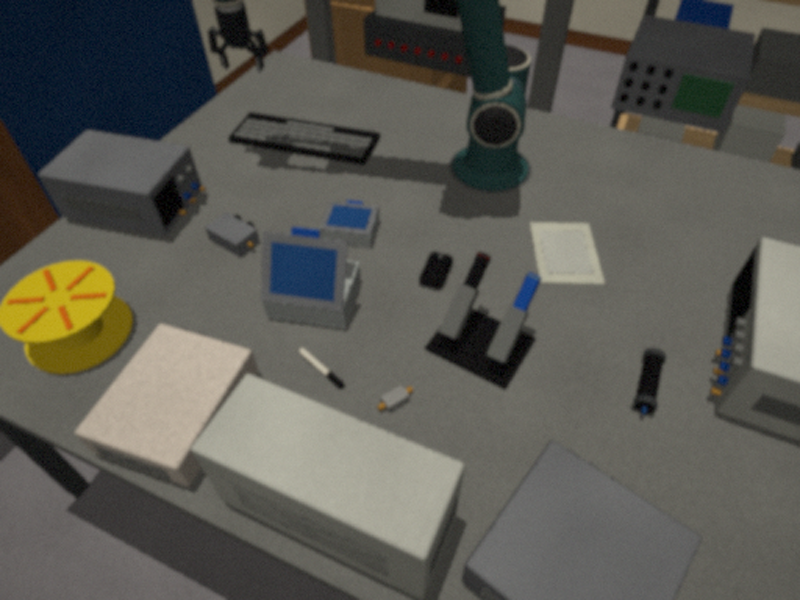

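View pics/top0.png

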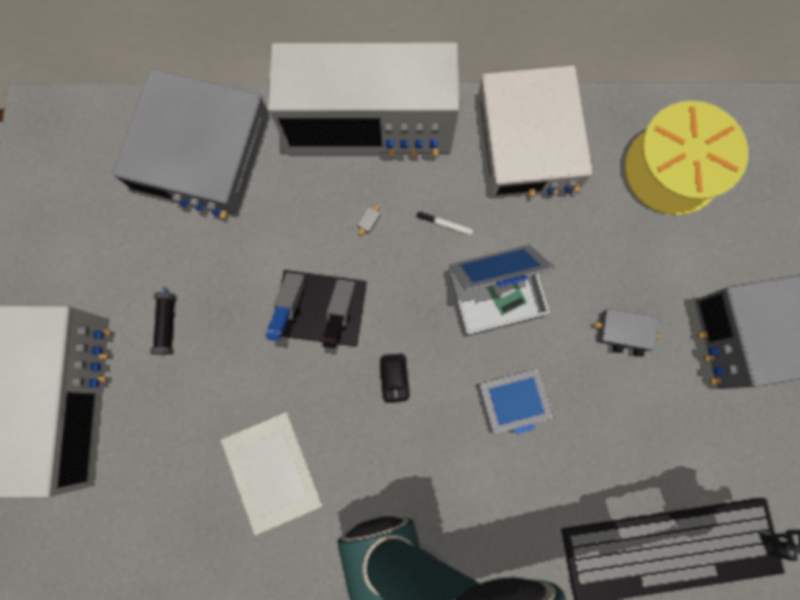

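```bash
python3 - <<'E'
from h import *
ims=pickle.load(open("ims0.pkl","rb"))
for n,(x,y,w,h) in dict(top=(165,150,200,80),scene=(160,130,200,125)).items():
    c=ims[n]["color"][y:y+h,x:x+w]
    c=cv2.resize(c,None,fx=4,fy=4,interpolation=cv2.INTER_CUBIC)
    c=cv2.convertScaleAbs(c,alpha=1.5)
    for i in range(0,w,20): cv2.putText(c,str(x+i),(4*i,8),0,.3,(0,255,255)); cv2.line(c,(4*i,10),(4*i,14),(0,255,255))
    for i in range(0,h,20): cv2.putText(c,str(y+i),(0,4*i+4),0,.3,(0,255,255)); cv2.line(c,(22,4*i),(26,4*i),(0,255,255))
    cv2.imwrite(f"pics/{n}0c.png",c)
E
```

```text
(no output)
```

View pics/top0c.png

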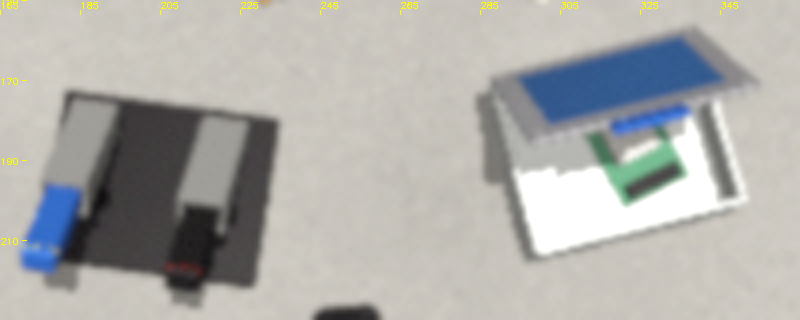

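View pics/scene0c.png

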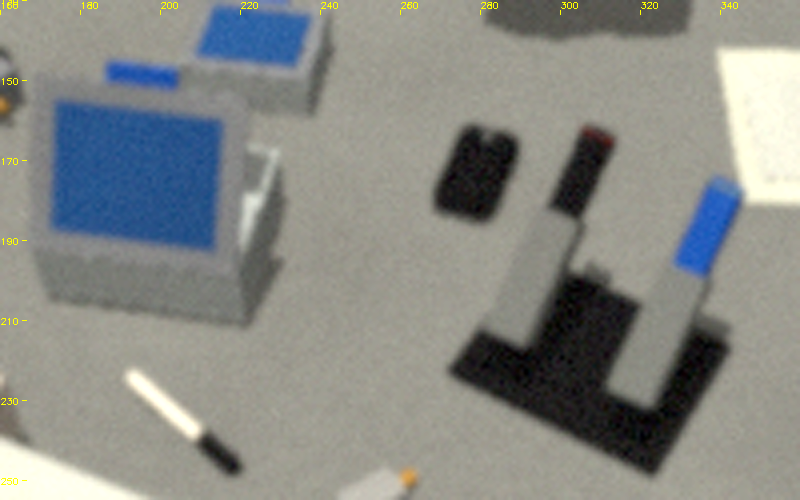

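```bash
cat >> h.py <<'E'
def proj(d,P):
    c=(np.atleast_2d(P)-d["origin"])@R.from_rotvec(d["attitude"]).as_matrix()
    return np.c_[d["fx"]*c[:,0]/c[:,2]+d["cx"], d["fy"]*c[:,1]/c[:,2]+d["cy"]]
def Rz(a): return R.from_euler('z',a).as_matrix()
def lidpt(p,l):  # lid local: l=(dist from hinge toward free edge, y, z outwards)
    x,y,yaw,th=p
    q=np.array([75-l[0]*np.cos(th)+l[2]*np.sin(th)*1, l[1], 60.5+l[0]*np.sin(th)+l[2]*np.cos(th)])/1000
    return Rz(yaw)@q+[x,y,0]
def holdpt(p,l): return Rz(p[2])@(np.array(l)/1000)+[p[0],p[1],0]
E
python3 - <<'E'
from h import *
from scipy.optimize import least_squares
ims=pickle.load(open("ims0.pkl","rb"))
T=lambda u,v:("top",165+u/4-.375,150+v/4-.375)
S=lambda u,v:("scene",160+u/4-.375,130+v/4-.375)
lid=[((0,90,6),T(490,80)),((0,-90,6),T(700,27)),((150,-90,6),T(758,85)),((150,90,6),T(538,140)),
 ((150,-90,6),S(35,74)),((150,90,6),S(250,97)),((0,-90,6),S(33,246)),((0,90,6),S(240,267)),
 ((166,-30,6),S(107,62)),((166,30,6),S(180,70))]
box=[((75,-90,0),S(50,300)),((75,90,0),S(247,327)),((-75,90,60),S(278,150)),((-75,-90,60),T(746,200)),((-75,90,60),T(538,250))]
def res(p,full=False):
    r=[]
    for l,(c,u,v) in lid: r.append(proj(ims[c],lidpt(p,l))[0]-[u,v])
    for l,(c,u,v) in box: r.append(proj(ims[c],holdpt(p,l))[0]-[u,v])
    return np.array(r) if full else np.ravel(r)
s=least_squares(res,[.55,-.15,.2,1.],loss='soft_l1'); print("box",s.x.round(4)); print(res(s.x,True).round(1).tolist())
pb=s.x
hb=lambda z:[((75,95,z),T(68,92)),((75,-95,z),T(278,120)),((-75,-95,z),T(255,287)),((75,-95,z),S(450,372)),((75,95,z),S(653,475)),((-75,95,z),S(730,345))]
def resh(p,full=False):
    r=[proj(ims[c],holdpt(p,l))[0]-[u,v] for l,(c,u,v) in hb(p[3])]
    return np.array(r) if full else np.ravel(r)
s=least_squares(resh,[.55,.2,0,10],loss='soft_l1'); print("holder",s.x.round(4)); print(resh(s.x,True).round(1).tolist())
h=s.x
a=np.array([np.cos(.7),0,-np.sin(.7)]); n=np.array([np.sin(.7),0,np.cos(.7)])
g=np.array([-35,55,118])-35*a
print("grip pred",holdpt(h,g))
# probe: free fit of grip pos(3)+yaw+slope from upper-face corners
def pr(p,l):
    return p[:3]+Rz(p[3])@R.from_euler('y',p[4]).as_matrix()@(np.array(l)/1000)
ob=[((-40,14,-11),T(22,267)),((-40,-14,-11),T(54,272)),((35,14,11),T(49,186)),((35,-14,11),T(80,190)),
 ((-40,-14,11),S(712,177)),((-40,14,11),S(745,190)),((35,-14,11),S(675,265)),((35,14,11),S(707,277))]
def resp(p,full=False):
    r=[proj(ims[c],pr(p,l))[0]-[u,v] for l,(c,u,v) in ob]
    return np.array(r) if full else np.ravel(r)
s=least_squares(resp,[*holdpt(h,g),h[2],.7],loss='soft_l1'); print("probe",s.x.round(4)); print(resp(s.x,True).round(1).tolist())
pickle.dump((pb,h,s.x),open("fit.pkl","wb"))
st=readout.read_state()
Rt=R.from_rotvec(st["tcp_rot"]).as_matrix();print(Rt.round(3))
print("edge",lidpt(pb,(150,0,6)),"tab",lidpt(pb,(166,0,6)),"spot",holdpt(pb,(0,0,66.5)),"tip",bot.tip_extent)
E
```

```text
box [ 0.6351 -0.2011  0.2576  0.9721]
[[-1.0, -0.8], [-1.7, -0.8], [0.5, -0.4], [-2.5, 0.8], [-0.4, -0.7], [0.3, -0.0], [-1.3, 1.1], [-0.3, 2.7], [-0.3, -0.5], [-0.3, -0.4], [-1.6, -1.5], [-0.2, -1.4], [0.6, -0.4], [0.1, 0.3], [-0.5, 1.5]]
holder [ 0.6041  0.1849 -0.1289  4.0088]
[[-0.6, -0.1], [0.6, -0.2], [0.2, 0.6], [-1.3, -0.0], [0.4, 0.2], [0.4, 0.1]]
grip pred [0.54994973 0.24739243 0.14054762]
probe [ 0.5515  0.2494  0.1392 -0.1268  0.7599]
[[-1.1, 0.2], [0.1, 0.2], [-1.4, 0.0], [-0.4, 0.2], [-0.5, -0.4], [-0.2, -0.2], [-1.1, 0.1], [-0.7, 0.7]]
[[ 0.96   0.28  -0.001]
 [ 0.28  -0.96   0.002]
 [ 0.    -0.002 -1.   ]]
edge [ 0.63063383 -0.20229237  0.18779488] tab [ 0.62191476 -0.20458946  0.20101233] spot [ 0.63505686 -0.2011271   0.0665    ] tip 0.017
```

```bash
cat >> h.py <<'E'
def rel(p,rot=None):
    s=readout.read_state(); Rt=R.from_rotvec(s["tcp_rot"]).as_matrix()
    d=Rt.T@(np.array(p)-s["tool_pos"])
    r=[0,0,0] if rot is None else np.degrees(R.from_matrix(Rt.T@rot).as_rotvec())
    return np.r_[d.round(4),np.round(r,2)].tolist()
E
python3 - <<'E'
from h import *
pb,h,pp=pickle.load(open("fit.pkl","rb"))
def tgt(th,s=125,dz=0):
    return holdpt(pb,(75-s*np.cos(th)+12*np.sin(th),0,60.5+s*np.sin(th)+6*np.cos(th)+dz+17))
a=tgt(1.1,dz=80); print("above",a,rel(a))
s=readout.read_state(); Rt=R.from_rotvec(s["tcp_rot"]).as_matrix()
for th in (1.1,1,.9,.8,.7,.6,.5,.4,.3,.2,.1,0): print(th,tgt(th).round(3),(Rt.T@(tgt(th)-a)).round(3).tolist())
E
```

```text
above [ 0.6630951  -0.19374026  0.2716225 ] [0.5823, -0.3028, -0.0239, 0.0, 0.0, 0.0]
1.1 [ 0.663 -0.194  0.192] [-0.0, 0.0, 0.08]
1 [ 0.652 -0.197  0.186] [-0.011, -0.0, 0.086]
0.9 [ 0.642 -0.199  0.179] [-0.022, -0.0, 0.092]
0.8 [ 0.632 -0.202  0.171] [-0.032, -0.001, 0.1]
0.7 [ 0.623 -0.204  0.163] [-0.042, -0.001, 0.109]
0.6 [ 0.614 -0.207  0.153] [-0.05, -0.001, 0.119]
0.5 [ 0.607 -0.209  0.143] [-0.058, -0.001, 0.129]
0.4 [ 0.601 -0.21   0.132] [-0.064, -0.001, 0.14]
0.3 [ 0.596 -0.212  0.12 ] [-0.07, -0.002, 0.151]
0.2 [ 0.591 -0.213  0.108] [-0.074, -0.002, 0.163]
0.1 [ 0.588 -0.213  0.096] [-0.077, -0.002, 0.176]
0 [ 0.587 -0.214  0.084] [-0.079, -0.002, 0.188]
```

jog_arm(deltas=[0.042,-0.022,-0.012,0,0,0,-1,0.084,-0.044,-0.024,0,0,0,-1,0.126,-0.066,-0.036,0,0,0,-1,0.168,-0.088,-0.05,0,0,0,-1,0.21,-0.11,-0.06,0,0,0,-1,0.252,-0.132,-0.06,0,0,0,-1,0.294,-0.154,-0.06,0,0,0,-1,0.336,-0.176,-0.06,0,0,0,-1], squeeze=40)

```text
time: 0.9
tool_pos: [0.4632, -0.3833, 0.308]
tcp_rot: [-3.11, -0.444, 0.0]
wrist_force: [1.1, 0.0, -0.5]
width: 0.001
grip_force: 0.0
```

```bash
python3 - <<'E'
from h import *
print(rel([ 0.6631,-0.1937,0.2716]),readout.read_state()["time"])
E
```

```text
[0.2449, -0.126, 0.0364, 0.0, 0.0, 0.0] 0.9
```

jog_arm(deltas=[0.04,-0.021,0,0,0,0,-1,0.08,-0.042,0,0,0,0,-1,0.12,-0.063,0,0,0,0,-1,0.16,-0.084,0,0,0,0,-1,0.2,-0.105,0.01,0,0,0,-1,0.235,-0.12,0.02,0,0,0,-1,0.245,-0.126,0.036,0,0,0,-1,0.245,-0.126,0.036,0,0,0,-1])

```text
time: 1.7
tool_pos: [0.6613, -0.1932, 0.2679]
tcp_rot: [-3.106, -0.448, 0.01]
wrist_force: [-0.2, -0.8, -1.5]
width: 0.001
grip_force: 0.0
```

```bash
python3 - <<'E'
from h import *
print(rel([ 0.6631,-0.1937,0.2716]))
E
```

```text
[0.0015, 0.0009, -0.0037, 0.0, 0.0, 0.0]
```

jog_arm(deltas=[0.002,0,0.03,0,0,0,-1,0.002,0,0.06,0,0,0,-1,0.002,0,0.076,0,0,0,-1,-0.009,0,0.082,0,0,0,-1,-0.02,0,0.088,0,0,0,-1,-0.03,0,0.096,0,0,0,-1,-0.04,0,0.105,0,0,0,-1,-0.048,0,0.115,0,0,0,-1])

```text
time: 2.5
tool_pos: [0.6156, -0.2096, 0.1581]
tcp_rot: [3.109, 0.444, 0.003]
wrist_force: [-0.4, -0.4, 2.0]
width: -0.002
grip_force: 0.6
```

jog_arm(deltas=[-0.008,0,0.01,0,0,0,-1,-0.014,0,0.021,0,0,0,-1,-0.02,0,0.032,0,0,0,-1,-0.024,0,0.044,0,0,0,-1,-0.027,0,0.057,0,0,0,-1,-0.029,0,0.066,0,0,0,-1,-0.029,0,0.07,0,0,0,-1,-0.029,0,0.072,0,0,0,-1])

```text
time: 3.3
tool_pos: [0.5878, -0.2167, 0.0844]
tcp_rot: [-3.109, -0.444, 0.002]
wrist_force: [-1.3, 0.1, 1.2]
width: 0.001
grip_force: 0.4
```

jog_arm(deltas=[0,0,0.002,0,0,0,-1,0,0,0.003,0,0,0,-1,0,0,0.004,0,0,0,-1,0,0,0.004,0,0,0,-1])

```text
time: 3.7
tool_pos: [0.5885, -0.217, 0.0835]
tcp_rot: [3.11, 0.445, -0.0]
wrist_force: [-6.0, 1.8, 10.1]
width: -0.004
grip_force: 4.9
```

jog_arm(deltas=[0,0,-0.02,0,0,0,-1,0,0,-0.06,0,0,0,-1,0,0,-0.1,0,0,0,-1,0,0,-0.15,0,0,0,-1,0,0,-0.19,0,0,0,-1,0,0,-0.22,0,0,0,0,0,0,-0.22,0,0,0,1])

```text
time: 4.4
tool_pos: [0.5914, -0.2181, 0.3091]
tcp_rot: [3.103, 0.444, 0.017]
wrist_force: [0.5, -0.8, 1.0]
width: 0.332
grip_force: 0.0
```

```bash
python3 - <<'E'
from h import *
ry=lambda yaw: Rz(yaw)@np.diag([1,-1,-1])
print(rel([.551,.2485,.30],ry(-.129)),readout.read_state()["tool_pos"])
d=read_camera("top");c=d["color"][150:230,165:365]
cv2.imwrite("pics/top1c.png",cv2.resize(c,None,fx=4,fy=4,interpolation=cv2.INTER_CUBIC))
E
```

```text
[0.0918, -0.4593, 0.0064, 0.33, -0.66, 23.66] [ 0.59144513 -0.21810994  0.30913693]
```

View pics/top1c.png

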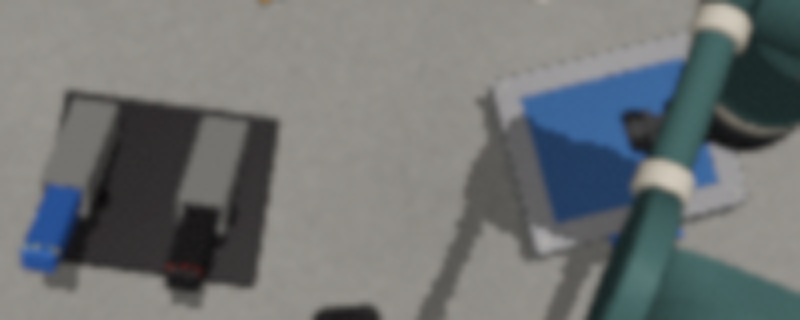

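The picture shows the lid lying flat on the box (left corners at crop pixels 492,85 and 540,255) and both probes still in place.

jog_arm(deltas=[0.009,-0.045,0,0,0,3,1,0.018,-0.09,0,0,0,6,1,0.027,-0.135,0,0,0,9,1,0.036,-0.18,0,0,0,12,1,0.045,-0.225,0,0,0,15,1,0.054,-0.27,0,0,0,18,1,0.063,-0.315,0,0,0,21,1,0.072,-0.36,0,0,0,23.7,1])

```text
time: 5.25
tool_pos: [0.5553, 0.1505, 0.2993]
tcp_rot: [3.134, -0.207, -0.004]
wrist_force: [1.4, 0.5, -0.6]
width: 1.0
grip_force: 0.0
```

```bash
python3 - <<'E'
from h import *
ry=lambda yaw: Rz(yaw)@np.diag([1,-1,-1])
print(rel([.551,.2485,.28],ry(-.129)))
E
```

```text
[-0.0171, -0.0966, 0.0193, 0.05, 0.14, -0.16]
```

jog_arm(deltas=[-0.008,-0.045,0,0,0,0,1,-0.015,-0.085,0.01,0,0,0,1,-0.017,-0.097,0.019,0,0,0,1,-0.017,-0.097,0.019,0,0,0,1,-0.017,-0.097,0.019,0,0,0,1])

```text
time: 5.75
tool_pos: [0.5517, 0.2462, 0.2807]
tcp_rot: [3.133, -0.203, -0.004]
wrist_force: [0.0, -0.1, -0.7]
width: 1.005
grip_force: 0.0
```

```bash
python3 - <<'E'
from h import *
ry=lambda yaw: Rz(yaw)@np.diag([1,-1,-1])
print(rel([.551,.2485,.138],ry(-.129)))
pb,h,pp=pickle.load(open("fit.pkl","rb"))
d=read_camera("wrist"); c=cv2.resize(d["color"],(800,600),interpolation=cv2.INTER_CUBIC)
def fp(P):
    v=R.from_rotvec(d["attitude"]).as_matrix().T@(np.array(P)-d["origin"])
    t=np.arctan2(np.hypot(v[0],v[1]),v[2]); a=np.arctan2(v[1],v[0])
    return np.array([d["fx"]*t*np.cos(a)+d["cx"],d["fy"]*t*np.sin(a)+d["cy"]])
Rp=Rz(-.129)@R.from_euler('y',.7).as_matrix()
# predicted upper-face outline of the exposed handle and grip
for l in ((-40,14,11),(-40,-14,11),(35,-14,11),(35,14,11),(0,0,11)):
    q=fp(np.array([.551,.2485,.140])+Rp@(np.array(l)/1000)); print(q.round(1))
    cv2.circle(c,tuple(int(t) for t in (q*800/512)),3,(0,0,255),1)
cv2.imwrite("pics/w1.png",c)
E
```

```text
[-0.0007, -0.0025, 0.1427, 0.13, 0.13, -0.03]
[236.3 226.5]
[269.4 226.4]
[267.6 150.4]
[238.1 150.4]
[252.8 183.6]
```

View pics/w1.png

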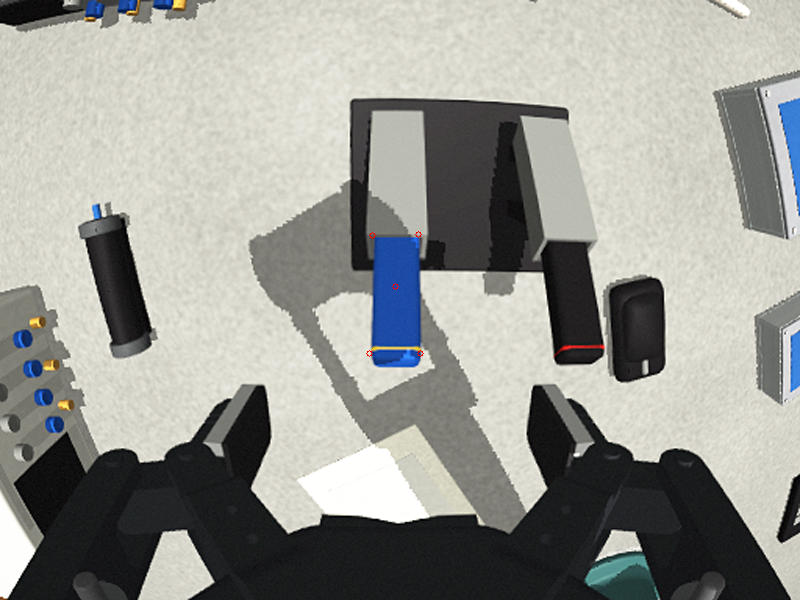

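The wrist picture shows the blue handle from (372,236) to (420,352), lying under the predicted corners within about 2 px, midway between the open fingers. I'll descend and grasp.

jog_arm(deltas=[0,-0.002,0.04,0,0,0,1,0,-0.002,0.08,0,0,0,1,0,-0.002,0.11,0,0,0,1,0,-0.002,0.13,0,0,0,1,0,-0.002,0.141,0,0,0,1,0,-0.002,0.142,0,0,0,1,0,-0.002,0.142,0,0,0,0,0,-0.002,0.142,0,0,0,-0.2], squeeze=60)

```text
time: 6.6
tool_pos: [0.554, 0.2493, 0.1423]
tcp_rot: [-3.134, 0.205, -0.005]
wrist_force: [-0.2, -0.6, -0.2]
width: 0.687
grip_force: 0.0
```

jog_arm(deltas=[0,0,0,0,0,0,-1,0,0,0,0,0,0,-1,0,0,0,0,0,0,-1,0,0,0,0,0,0,-1,0,0,0,0,0,0,-1], squeeze=60)

```text
time: 7.1
tool_pos: [0.5532, 0.2491, 0.1416]
tcp_rot: [3.135, -0.203, 0.003]
wrist_force: [-1.7, -2.3, 5.6]
width: 0.317
grip_force: 58.9
```

```bash
python3 - <<'E'
from h import *
s=readout.read_state()
a=Rz(-.129)@[np.cos(.7),0,-np.sin(.7)]
Rt=R.from_rotvec(s["tcp_rot"]).as_matrix()
print(s["wrist_force"],s["width"]*85,s["q"].round(2)); print((Rt.T@(-a)).round(4))
E
```

```text
[-1.65771315 -2.28288814  5.64052658] 26.94811508125395 [ 0.38  0.22  1.86 -0.    1.06  2.08]
[-7.638e-01  2.000e-04 -6.455e-01]
```

jog_arm(deltas=[-0.0077,0,-0.0065,0,0,0,-1,-0.023,0,-0.0194,0,0,0,-1,-0.0382,0,-0.0323,0,0,0,-1,-0.0535,0,-0.0452,0,0,0,-1,-0.0688,0,-0.0581,0,0,0,-1,-0.084,0,-0.071,0,0,0,-1,-0.0955,0,-0.0807,0,0,0,-1,-0.0955,0,-0.0807,0,0,0,-1])

```text
time: 7.9
tool_pos: [0.4569, 0.2622, 0.2224]
tcp_rot: [-3.134, 0.202, -0.002]
wrist_force: [0.7, -0.6, -1.6]
width: 0.314
grip_force: 58.8
```

jog_arm(deltas=[0,0,-0.03,0,0,0,-1,0,0,-0.06,0,0,0,-1,0,0,-0.08,0,0,0,-1,0,0,-0.09,0,0,0,-1,0,0,-0.09,0,0,0,-1])

```text
time: 8.4
tool_pos: [0.4587, 0.2618, 0.312]
tcp_rot: [-3.134, 0.204, -0.003]
wrist_force: [-0.8, -0.1, -1.6]
width: 0.316
grip_force: 59.0
```

```bash
cat >> h.py <<'E'
Rpg=Rz(-.129)@R.from_euler('y',.7).as_matrix()
Rtg=R.from_rotvec([3.135,-.203,.003]).as_matrix()   # tool at grasp
T2P=Rpg.T@Rtg                                        # tool axes in probe frame
OFF=Rpg.T@(np.array([.5532,.2491,.1416])-[.551,.2485,.140])
def goal(loop,psi,pitch=0):
    Rp=Rz(psi)@R.from_euler('y',pitch).as_matrix()
    return loop+Rp@(OFF-[.126,0,0]), Rp@T2P
E
python3 - <<'E'
from h import *
spot=np.array([.6351,-.2011,.0665])
for psi in (-.307,-.2): print(psi,goal(spot+[0,0,.11],psi)[0].round(3),rel(*goal(spot+[0,0,.11],psi)),rel(*goal(spot+[0,0,.22],psi)))
E
```

```text
-0.307 [ 0.516 -0.162  0.179] [0.1113, 0.4134, 0.1326, -3.63, 40.01, 9.71] [0.1115, 0.4133, 0.0226, -3.63, 40.01, 9.71]
-0.2 [ 0.512 -0.175  0.179] [0.1096, 0.4267, 0.1326, -1.47, 40.1, 3.83] [0.1098, 0.4266, 0.0226, -1.47, 40.1, 3.83]
```

jog_arm(deltas=[0.009,0.034,0,-0.3,3.3,0.8,-1,0.019,0.069,0,-0.6,6.7,1.6,-1,0.028,0.103,0,-0.9,10,2.4,-1,0.037,0.138,0,-1.2,13.3,3.2,-1,0.046,0.172,0,-1.5,16.7,4,-1,0.056,0.207,0,-1.8,20,4.9,-1,0.065,0.241,0,-2.1,23.3,5.7,-1,0.074,0.276,0,-2.4,26.7,6.5,-1])

```text
time: 9.2
tool_pos: [0.4946, -0.0229, 0.3085]
tcp_rot: [2.966, -0.366, 0.701]
wrist_force: [0.9, 0.8, -1.5]
width: 0.315
grip_force: 59.3
```

```bash
python3 - <<'E'
from h import *
spot=np.array([.6351,-.2011,.0665])
print(rel(*goal(spot+[0,0,.18],-.307)),readout.read_state()["q"].round(2))
E
```

```text
[0.0215, 0.129, 0.0796, -1.1, 13.46, 3.29] [-0.02 -0.41  2.19 -0.15  0.92  1.86]
```

jog_arm(deltas=[0.004,0.028,0.01,-0.2,2.7,0.7,-1,0.008,0.056,0.025,-0.4,5.4,1.3,-1,0.012,0.084,0.04,-0.7,8.1,2,-1,0.017,0.107,0.06,-0.9,10.8,2.6,-1,0.021,0.129,0.08,-1.1,13.5,3.3,-1,0.021,0.129,0.08,-1.1,13.5,3.3,-1,0.021,0.129,0.08,-1.1,13.5,3.3,-1])

```text
time: 9.9
tool_pos: [0.5149, -0.1612, 0.2475]
tcp_rot: [2.825, -0.441, 1.028]
wrist_force: [-0.0, 0.4, -1.1]
width: 0.315
grip_force: 59.4
```

```bash
python3 - <<'E'
from h import *
spot=np.array([.6351,-.2011,.0665])
print(rel(*goal(spot+[0,0,.105],-.307)),readout.read_state()["q"].round(2))
E
```

```text
[-0.0462, 0.001, 0.0571, -0.0, 0.24, -0.15] [-0.38 -0.39  2.36  0.1   0.47  1.43]
```

jog_arm(deltas=[-0.01,0,0.012,0,0,0,-1,-0.02,0,0.025,0,0,0,-1,-0.03,0,0.037,0,0,0,-1,-0.04,0,0.049,0,0,0,-1,-0.04,0,0.049,0,0,0,-1,-0.04,0,0.049,0,0,0,-1,-0.04,0,0.049,0,0,0,-1])

```text
time: 10.6
tool_pos: [0.5189, -0.1613, 0.1894]
tcp_rot: [2.82, -0.436, 1.039]
wrist_force: [0.1, -0.1, -0.7]
width: 0.313
grip_force: 59.4
```

```bash
python3 - <<'E'
from h import *
spot=np.array([.6351,-.2011,.0665])
print(rel(*goal(spot+[0,0,.115],-.307)),readout.read_state()["q"].round(2))
ims={n:read_camera(n) for n in("top","scene")}; pickle.dump(ims,open("ims1.pkl","wb"))
a=ims["top"]["color"][150:250,250:400]; b=ims["scene"]["color"][90:240,130:330]
k=lambda c:cv2.convertScaleAbs(cv2.resize(c,None,fx=4,fy=4,interpolation=cv2.INTER_CUBIC),alpha=1.4)
cv2.imwrite("pics/t2.png",k(a)); cv2.imwrite("pics/s2.png",k(b))
for n,(x,y) in dict(top=(250,150),scene=(130,90)).items():
    L=spot+[0,0,.115]; print(n,[(4*(proj(ims[n],p)[0]-[x,y])).round() for p in (L,spot,L-.086*np.array([np.cos(.307),-np.sin(.307),0]),L-.166*np.array([np.cos(.307),-np.sin(.307),0]))])
E
```

```text
[-0.0054, 0.002, 0.0024, -0.07, -0.23, -0.01] [-0.37 -0.3   2.43  0.15  0.31  1.38]
top [array([300., 108.]), array([276., 139.]), array([268., 216.]), array([237., 318.])]
scene [array([259., 252.]), array([277., 350.]), array([337., 199.]), array([406., 153.])]
```

View pics/t2.png

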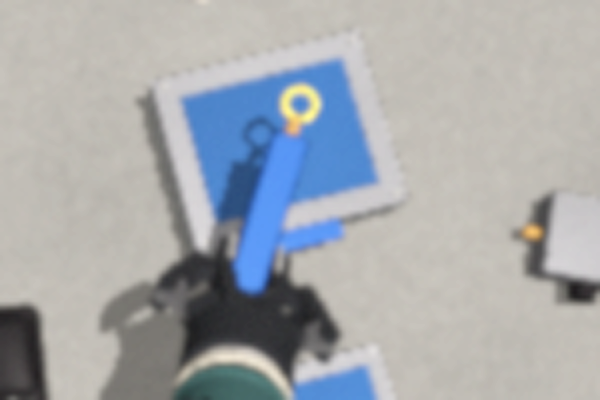

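View pics/s2.png

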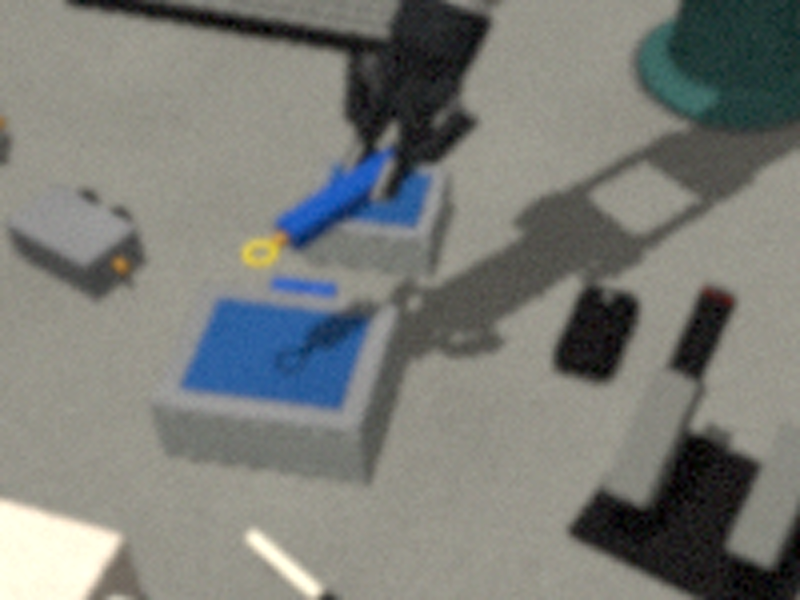

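The pictures show the yellow loop at (300,103) top and (261,252) scene, within 5 crop px of the prediction for a level probe about 115 mm above the lid centre. The lid centre measures (280,143) against a predicted (276,139). I'll let it settle, then hand in.

jog_arm(deltas=[0,0,0,0,0,0,-1,0,0,0,0,0,0,-1,0,0,0,0,0,0,-1,0,0,0,0,0,0,-1])

```text
time: 11.1
tool_pos: [0.5177, -0.1614, 0.1877]
tcp_rot: [2.821, -0.438, 1.036]
wrist_force: [-0.2, -0.8, -1.2]
width: 0.318
grip_force: 59.4
```

```bash
python3 - <<'E'
from h import *
s=readout.read_state(); print(s["grip_force"],np.abs(s["joint_vel"]).max(),s["tool_pos"])
print(finish_job())
E
```

```text
59.435062408447266 0.0025629556499660675 [ 0.517741   -0.16142639  0.18768435]
the job is handed in; nothing more can be done
None
```

I handed the job in at about 11 s with the lid shut and the loop probe held level and still, its loop about 115 mm above the lid's centre; the hand-in returned no verdict.

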